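# Turn a culture dish upside down over the tray edge

### The arm

A 6-joint arm with a two-finger parallel gripper is mounted at the origin on the work surface. World frame = base frame: x ahead of the robot, y to its left, z up, the work surface at z = 0. Lengths are in mm, angles in rad, forces in N, time in s.
With the tool pointing down it reaches from about 350 to 775 mm from the base axis. Payload 7.3 kg.
Tool frame: the origin (TCP) lies midway between the tips of the shut fingers; the grasp point (between the pads) lies 19 mm behind it; z points along the fingers, y is the line along which they close (so a half turn about z gives the same grasp; the last joint's range is limited). The gripper opens to 92 mm and grips with 3 to 60 N. Pads are 19 mm wide; open, the fingers measure 130 mm over their backs; the gripper's body (75 mm by 190 mm) begins 47 mm behind the grasp point.
Start: joints at [-1.264, 0.342, 1.524, -0, 1.275, -0.146], TCP at [229.704, -472.103, 226.741] pointing down, gripper open.
Joint ranges: [-2.53, 2.53], [-0.77, 2.02], [0.04, 2.7], [-1, 4.14], [0.28, 2.66], [-3.11, 3.11]. Speed limits (rad/s): [2.57, 2.57, 3.14, 3.14, 3.14, 3.14].

### API

Orientations are given as [roll, pitch, yaw] about the fixed x, y, z axes, in that order (R = Rz(yaw) Ry(pitch) Rx(roll)).
In Python, from plant import get_obs, capture, camera_model, close_job, search_frame, regions_of, pinpoint gives the robot as it stands. The module is installed in compiled form; this text tells all that it offers.
- The arm moves only by the shell command python3 -m pendant 'ROWS'. ROWS is JSON, one flat list of numbers, 7 for each row, row after row: the shift along the tool's x, y, z in units of 30 mm (1.0 is 30 mm), then the turn, a rotation vector about the tool's x, y, z in units of 4 degrees (1.0 is 4 degrees), then the closure, from -1 (fully open) to 1 (shut), so that 0 is half open. In form: [dx, dy, dz, wx, wy, wz, gripper, dx, dy, dz, wx, wy, wz, gripper, ...]. A call has 1 to 12 rows; each row shifts and turns the commanded pose from where the row before left it, along the tool's axes as they then stand; what a row does not reach is not made up. A row lasts 1/10 s, in which the tool goes at most 50 mm and 8.59 degrees, less where a joint would pass 70% of its speed; a pose out of reach is approached as far as the arm can. A call with a number of a shift or a turn outside -1 to 1 is refused whole. A call with a gripper value outside its range is refused whole. The fingers move at their own pace and stop on an object; the grip force is fixed at half the most. Time passes only in rows, so rows that do not move let the fingers close. It gives the time, the measured TCP pose, the force, the opening and the grip force at its end, in the units of the state.
- get_obs(): the state, without advancing time (a new reading comes with each control period).
- capture(name): name is "scene" or "top"; returns the picture (480x640x3 uint8, red, green, blue); there is no depth.
- camera_model(name): a dict with "fov_y" (degrees; the focal length in pixels is half the picture's height over the tangent of half this angle, whatever the lens; pixels are square), "cx", "cy" (the principal point, pixels), "pose" (4x4, takes a point from camera to world coordinates). Camera axes: x right, y up, looking along -z (the intrinsics and any distortion apply to the point x, -y, -z); pixel columns grow to the right and rows downward; lengths in mm; the calibration is good to about 2 mm. A picture is of the moment at which its call begins. camera_model takes no time and is no camera call.
- close_job(): hands the job in; it is judged then, once.
Trained networks look in the newest picture that a camera, given by its name, has taken for a name from the list of things; names that differ only in an ending like _2 or _b are one class to them, and where a whole thing is asked for, a point or a joint stands for the part that bears it (a point fixed in the world has none). Each returns a list of dicts, best first, with "score" (0 to 1); they miss things now and then, are a little off and sometimes report something else, mostly with a low value. They report only what shows in the picture. A call takes as long as a camera call. They do not tell look-alikes from the thing itself.
- search_frame(camera, thing): "location" ([column, row] in pixels, amid what is visible of it).
- regions_of(camera, thing): "pixels" (480x640 bool, what is visible of it) and "location" ([column, row] in pixels, amid what is visible of it).
- pinpoint(camera, thing): "location" ([column, row] in pixels: a listed point, or the origin of a listed thing).
The state is a dict: "time": time; "joint_positions": joint angles; "dq": joint speeds; "tau": joint torques, N m; "tool_pos": TCP position; "tcp_rot": TCP orientation; "contact_force": force on the tool from outside, world axes, zero at the start; "moment": the same for the moment, N m; "grip_width": finger opening in mm; "finger_force": force on a finger pad.
Only numpy, scipy, OpenCV 4.12 (cv2) and the standard library are available. Lean on these libraries where they do the work, as an engineer would, in place of code of your own. Each camera call takes 0.05 s, during which the arm holds its last target. There are 200 camera calls.

### The job

Turn the blue-lidded square culture dish upside down for incubation without picking it up: with the fingertips, push it along the bench against the raised edge of the dark tray until it tips up there on its edge and flips over onto the tray. It must end lying flat, orange base up, wholly on the tray. Do not grip, lift or carry it, and leave the green-lidded dish, the bottle and the tube rack alone.

Things in the scene. Friction and masses are not known exactly. Their poses are not given: they have to be found in the camera images.
- dish: The closed, rigid square culture dish to be turned over: 100 x 100 mm, 20 mm thick, about 70 g. Blue lid, 100 x 100 mm, from 7 to 20 mm above the underside, overhanging all round by 6 mm the orange base, 88 x 88 mm, 7 mm high. Loose, starts flat on the bench, lid up. Origin at the centre of the underside of the orange base; x and y square to its sides, z out through the lid (points down once flipped).
- dish_center (a point): The middle of the blue-lidded dish, 10 mm above its underside.
- corner0 (a point): Corner of the blue-lidded dish at (+50, +50) mm in its own x, y, at mid-thickness (10 mm above its underside).
- corner1 (a point): Corner of the blue-lidded dish at (-50, +50) mm in its own x, y, at mid-thickness (10 mm above its underside).
- corner2 (a point): Corner of the blue-lidded dish at (-50, -50) mm in its own x, y, at mid-thickness (10 mm above its underside).
- corner3 (a point): Corner of the blue-lidded dish at (+50, -50) mm in its own x, y, at mid-thickness (10 mm above its underside).
- tray: Flat dark slab fixed to the bench, 240 mm (its x) by 170 mm (its y), black rubber top 11 mm above the bench, upright sides: an 11 mm step. Origin at the centre of its underside; z up. The dish starts off its +y or -y long side (varies). A dish square against that edge pivots on it when its far side is pressed towards the tray and raised; past upright it falls onto the tray.
- spare: Another such dish, 100 x 100 x 20 mm, with a GREEN lid, loose, flat on the bench: leave alone. Origin at the centre of its underside.
- reagent: Upright closed bottle of amber glass, 60 mm across, 130 mm high, loose: leave alone. Origin at the centre of its underside.
- rack: White tube rack with yellow- and orange-capped tubes, 70 x 140 mm, 106 mm high, one loose piece: leave alone. Origin at the centre of its underside.
Things that resemble listed ones, but are neither listed nor needed, are in the scene too. Several things have the shape of the dish; the one meant has the colours described above.

How it is judged:
By the outcome, as a careful person would: the job done as asked, in the order asked, and still so for the second after the job is handed in, with the robot touching nothing.
It also fails if it takes over 58 s, if anything falls off the work surface, if the arm or the gripper's body presses on something with over 40 N, if the wrist force passes 120 N, or if a joint passes its speed limit or range.

## Working session

There is one attempt and no reset: what is moved stays moved. The work goes in short steps, Python scripts to look and compute and a shell command to move; the robot and the scene stay as the last step left them, time stands still between calls to the robot, and variables do not carry over. Pictures are saved under pics/ and viewed, at most 12 in all, crops included, and the job is handed in when it is done.

```bash
mkdir -p pics; cat > h.py <<'E'
import numpy as np, cv2
from plant import *
def ray(cam,px):
    m=camera_model(cam); f=240/np.tan(np.radians(m["fov_y"])/2); P=np.array(m["pose"])
    d=np.array([(px[0]-m["cx"])/f,-(px[1]-m["cy"])/f,-1.]); return P[:3,3],P[:3,:3]@d
def world(cam,px,z):
    o,d=ray(cam,px); return o+d*(z-o[2])/d[2]
def save(cam,name):
    im=capture(cam); cv2.imwrite(f"pics/{name}.png",im[:,:,::-1]); return im
E
python3 - <<'E'
from h import *
for c in("top","scene"):
    save(c,c+"0"); m=camera_model(c); print({k:(np.round(v,2).tolist() if k=="pose" else v) for k,v in m.items()})
    for t,z in(("dish_center",10),("tray",0),("spare",0),("reagent",0),("rack",0),("corner0",10),("corner1",10),("corner2",10),("corner3",10)):
        for r in pinpoint(c,t): print(c,t,round(r["score"],2),np.round(r["location"]),world(c,r["location"],z).round()[:2])
print(get_obs())
E
```

```text
{'fov_y': 57.08270292081541, 'cx': 325.2854652561673, 'cy': 241.24658892777074, 'pose': [[-0.02, 0.98, -0.19, 372.6], [-1.0, -0.02, 0.01, 38.76], [0.0, 0.19, 0.98, 911.04], [0.0, 0.0, 0.0, 1.0]]}
top dish_center 0.97 [418. 258.] [ 506. -157.]
top dish_center 0.87 [474. 342.] [ 336. -259.]
top dish_center 0.81 [388. 331.] [360. -88.]
top dish_center 0.25 [342. 141.] [766.  -7.]
top tray 0.98 [225. 249.] [533. 244.]
top spare 0.6 [435. 150.] [ 747. -211.]
top reagent 0.8 [249. 153.] [746. 197.]
top rack 0.6 [342. 142.] [769.  -8.]
top corner0 0.92 [394. 233.] [ 560. -111.]
top corner0 0.89 [446. 281.] [ 458. -211.]
top corner0 0.81 [374. 366.] [294. -58.]
top corner0 0.78 [460. 311.] [ 397. -236.]
top corner0 0.77 [418. 342.] [ 336. -149.]
top corner0 0.76 [399. 284.] [ 453. -116.]
top corner0 0.75 [487. 379.] [ 265. -279.]
top corner0 0.67 [506. 334.] [ 350. -326.]
top corner0 0.66 [353. 321.] [381. -19.]
top corner0 0.64 [397. 302.] [ 418. -111.]
top corner0 0.63 [437. 350.] [ 321. -186.]
top corner0 0.59 [437. 232.] [ 562. -201.]
top corner1 0.92 [394. 233.] [ 560. -111.]
top corner
[... 4093 characters left out ...]
 'joint_positions': array([-1.26398996e+00,  3.42010049e-01,  1.52411168e+00,  3.31676165e-05,
        1.27534327e+00, -1.45995459e-01]), 'dq': array([-8.68291832e-04,  3.96348849e-04,  8.37055096e-05,  9.37884964e-04,
        2.14499306e-03,  3.96348610e-04]), 'tau': array([-3.19391384e-04, -4.31143034e+01, -2.44482243e+01,  7.16356700e-02,
        4.83134959e-02, -1.54383002e-05]), 'tool_pos': array([ 229.72188207, -472.10945186,  226.73120399]), 'tcp_rot': array([ 3.14146175e+00, -1.28245795e-05,  4.52792169e-01]), 'contact_force': array([ 0.59329426, -0.31212356,  0.01944253]), 'moment': array([ 0.00118312, -0.00260764, -0.01731714]), 'finger_force': 0.0, 'grip_width': 91.84432737349721}
```

View pics/top0.png

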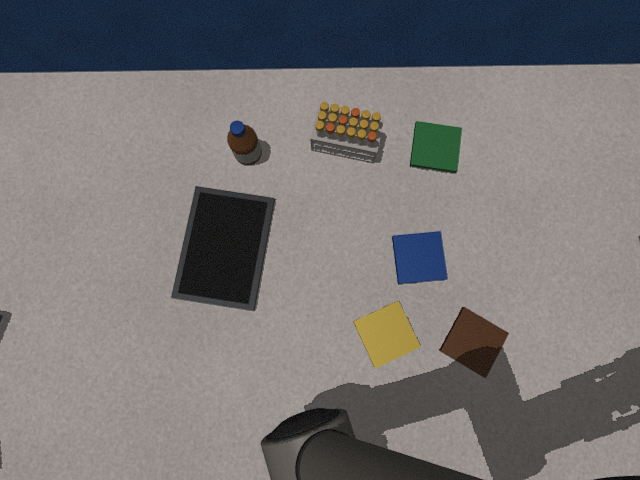

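View pics/scene0.png

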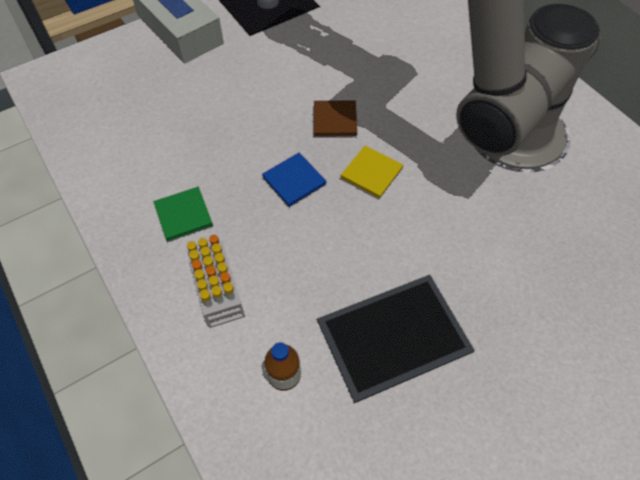

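Blue candidates in the top view, by shape: blue (420,258), yellow (388,334), brown (474,342) and green (436,147). Only the one at (420,258) has the blue lid. The tray is at (225,249), and the dish lies off its right-hand long side. Next I'll take a confirming crop and measure the edges.

```bash
cat >> h.py <<'E'
def rect(cam,thing,near,z):
    rs=[r for r in regions_of(cam,thing) if np.hypot(*(np.array(r["location"])-near))<30]
    if not rs: return None
    c=max(cv2.findContours(rs[0]["pixels"].astype(np.uint8),0,1)[0],key=cv2.contourArea)[:,0]
    w=np.array([world(cam,p,z)[:2] for p in c],np.float32)
    return cv2.minAreaRect(w)
E
python3 - <<'E'
from h import *
im=cv2.imread("pics/top0.png")
cv2.imwrite("pics/crop.png",cv2.resize(im[200:400,340:540],(600,600),interpolation=2))
for c,d,t in(("top",(420,258),(225,249)),("scene",(294,177),(393,338))):
    print(c,rect(c,"dish",d,20),rect(c,"tray",t,11))
E
```

```text
top ((506.6988220214844, -157.845458984375), (100.61846160888672, 101.3896484375), 4.21526575088501) ((536.833740234375, 243.9346923828125), (173.28558349609375, 240.01528930664062), 79.96595764160156)
scene ((509.5936584472656, -152.11288452148438), (105.91596221923828, 107.80307006835938), 4.209473609924316) ((538.9207153320312, 249.72943115234375), (174.0908203125, 242.30506896972656), 80.01128387451172)
```

View pics/crop.png

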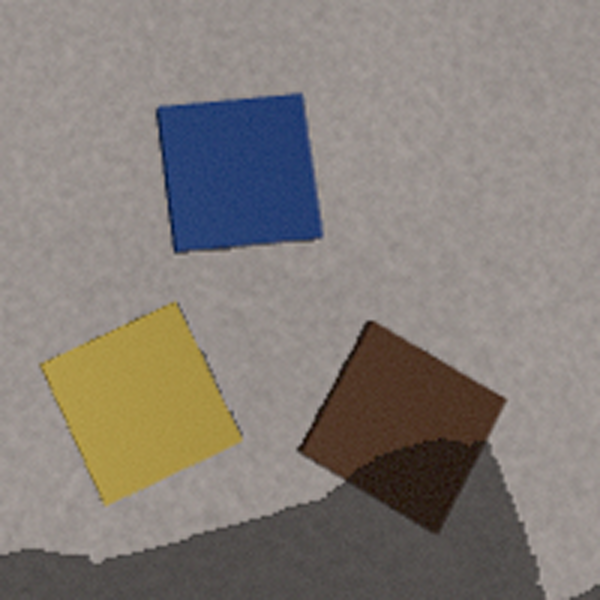

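The crop shows the blue-lidded dish at about (240,173), with yellow and brown decoys below it, so the target is confirmed. I'll move behind it, on the side away from the tray, and turn square to the tray edge at yaw 80°.

```bash
python3 -m pendant '[0.94,-0.26,0.35,0,0,0,0,0.94,-0.26,0.35,0,0,0,0,0.94,-0.26,0.35,0,0,0,0,0.94,-0.26,0.35,0,0,0,0,0.94,-0.26,0.35,0,0,0,0,0.94,-0.26,0.35,0,0,0,0,0.94,-0.26,0.35,0,0,0,0,0.94,-0.26,0.35,0,0,0,0,0.94,-0.26,0.35,0,0,0,0,0.94,-0.26,0.35,0,0,0,0,0.94,-0.26,0.35,0,0,0,0,0.94,-0.26,0.35,0,0,0,0]'
python3 -m pendant '[0,0,0,0,0,-1,0,0,0,0,0,0,-1,0,0,0,0,0,0,-1,0,0,0,0,0,0,-1,0,0,0,0,0,0,-1,0,0,0,0,0,0,-1,0,0,0,0,0,0,-1,0,0,0,0,0,0,-1,0,0,0,0,0,0,-1,0,0,0,0,0,0,-1,0,0,0,0,0,0,-1,0,0,0,0,0,0,-1,0]'
cat >> h.py <<'E'
from scipy.spatial.transform import Rotation as Ro
T=np.array([.1736,.9848,0]);E_=np.array([.9848,-.1736,0])
def st():
    o=get_obs(); p=o["tool_pos"]; R=Ro.from_euler("xyz",o["tcp_rot"]); z=R.as_matrix()[:,2]; y=R.as_matrix()[:,1]
    f=o["contact_force"]
    print("time %.2f t %.1f e %.1f z %.1f"%(o["time"],p@T,p@E_,p[2]),"alpha %.1f yerr %.1f yz %.1f"%(np.degrees(np.arctan2(z@T,-z[2])),np.degrees(np.arcsin(y@T)),np.degrees(np.arcsin(y[2]))),"F t %.1f e %.1f z %.1f"%(f@T,f@E_,f[2]),"grip %.0f"%o["grip_width"],"q",o["joint_positions"].round(2))
E
python3 -c "from h import *;st()"
```

```text
time: 2.4
tool_pos: [494.0, -239.0, 100.3]
tcp_rot: [3.141, -0.0, 0.453]
contact_force: [-0.3, 0.4, 1.1]
grip_width: 46.4
finger_force: 0.0
time: 3.6
tool_pos: [493.1, -240.0, 100.7]
tcp_rot: [3.141, 0.0, 1.293]
contact_force: [-0.2, 0.3, 0.3]
grip_width: 46.2
finger_force: 0.0
time 3.60 t -150.7 e 527.3 z 100.7 alpha -0.0 yerr -5.9 yz 0.0 F t 0.3 e -0.2 z 0.3 grip 46 q [-0.59  0.51  1.63 -0.    1.   -0.32]
```

```bash
python3 -m pendant '[0,0,0,0,0,-0.74,0,0,0,0,0,0,-0.74,0,0,0,0,0,0.94,0,0,0,0,0,0,0.94,0,0,0,0,0,0,0.94,0,0,0,0,0,0,0.94,0,0,0,0,0,0,0.94,0,0,0,0,0,0,0.94,0,0,0,0,0,0,0.94,0,0,0,0,0,0,0.94,0,0,0,0,0,0,0,0,0]'
python3 -c "from h import *;st()"
```

```text
time: 4.7
tool_pos: [492.6, -241.1, 99.6]
tcp_rot: [-3.14, -0.526, 1.391]
contact_force: [0.1, -0.7, -0.4]
grip_width: 45.9
finger_force: 0.0
time 4.70 t -151.9 e 526.9 z 99.6 alpha 30.1 yerr -0.3 yz -0.1 F t -0.7 e 0.2 z -0.4 grip 46 q [-0.83  0.67  1.48  0.42  1.36 -0.82]
```

```bash
python3 -m pendant '[-0.3,0,0.53,0,0,0,0,-0.3,0,0.53,0,0,0,0,-0.3,0,0.53,0,0,0,0,-0.3,0,0.53,0,0,0,0,-0.3,0,0.53,0,0,0,0,0,0,0,0,0,0,0,0,0,0,0,0,0,0]'
python3 -c "from h import *;st();save('scene','s1')"
```

```text
time: 5.4
tool_pos: [493.4, -238.8, 9.8]
tcp_rot: [-3.141, -0.524, 1.394]
contact_force: [-0.3, 0.2, -0.2]
grip_width: 45.9
finger_force: 0.0
time 5.40 t -149.5 e 527.4 z 9.8 alpha 30.0 yerr -0.1 yz -0.0 F t 0.1 e -0.3 z -0.2 grip 46 q [-0.83  0.79  1.53  0.44  1.19 -0.9 ]
```

View pics/s1.png

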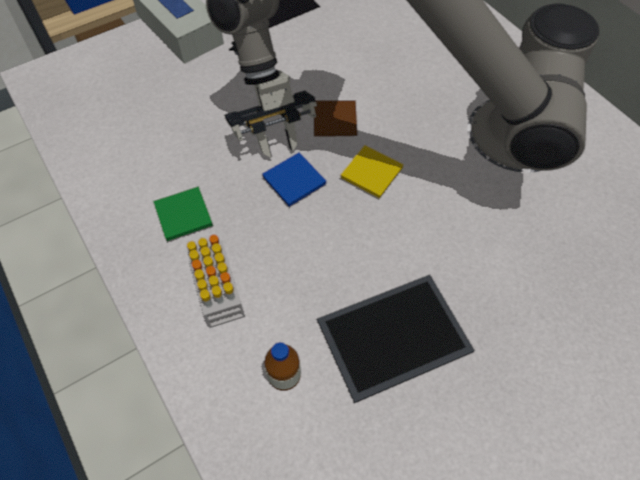

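The picture shows the tips at (265,155) and (293,150), just behind the blue dish at (294,177), with nothing in the way. I'll lower slightly and push.

```bash
python3 -m pendant '[-0.04,0,0.07,0,0,0,0,0.43,0,0.25,0,0,0,0,0.43,0,0.25,0,0,0,0,0.43,0,0.25,0,0,0,0,0.43,0,0.25,0,0,0,0,0.43,0,0.25,0,0,0,0,0.43,0,0.25,0,0,0,0,0.43,0,0.25,0,0,0,0,0.43,0,0.25,0,0,0,0,0.43,0,0.25,0,0,0,0]'
python3 - <<'E'
from h import *
st(); save("top","t2")
for r in search_frame("top","dish"): print(r["location"],world("top",r["location"],20)@T,world("top",r["location"],20)@E_)
E
```

```text
time: 6.45
tool_pos: [517.1, -105.6, 6.7]
tcp_rot: [3.141, -0.525, 1.394]
contact_force: [-0.4, 0.3, 0.6]
grip_width: 45.5
finger_force: 0.3
time 6.45 t -14.2 e 527.5 z 6.7 alpha 30.1 yerr -0.1 yz 0.0 F t 0.2 e -0.4 z 0.6 grip 46 q [-0.63  0.73  1.7   0.55  1.03 -0.82]
[361.6, 238.1] 54.24763886409778 547.2474307962317
```

View pics/t2.png

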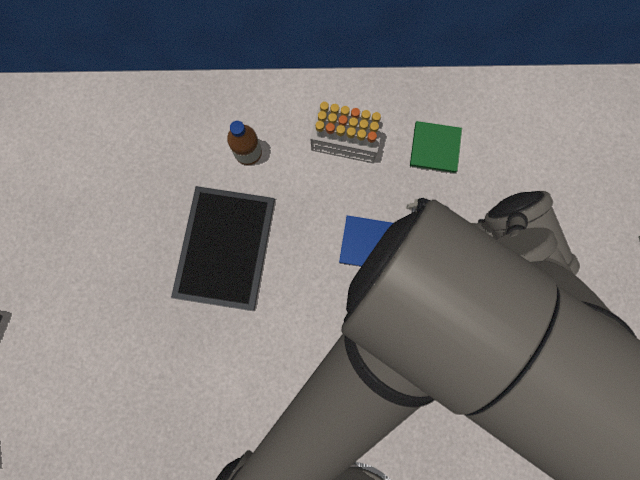

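The dish's front edge shows at (346,217)-(341,265), nearly parallel to the tray's edge. I'll push on and measure its squareness.

```bash
python3 -m pendant '[0.43,0,0.25,0,0,0,0,0.43,0,0.25,0,0,0,0,0.43,0,0.25,0,0,0,0,0.43,0,0.25,0,0,0,0,0.43,0,0.25,0,0,0,0,0.43,0,0.25,0,0,0,0,0.43,0,0.25,0,0,0,0,0.43,0,0.25,0,0,0,0,0,0,0,0,0,0,0]'
python3 - <<'E'
from h import *
st(); im=save("top","t3")
b=im.astype(int); m=((b[...,2]>b[...,0]+40)&(b[...,2]>80)).astype(np.uint8); m[:180]=0
c=max(cv2.findContours(m,0,1)[0],key=cv2.contourArea)[:,0]
w=np.array([world("top",p,20) for p in c]); t,e=w@T,w@E_
print(len(c),e.min(),e.max(),t.min(),t.max())
for lo in np.arange(e.min(),e.max(),10):
    k=(e>=lo)&(e<lo+10); print(round(lo),t[k].max().round(1))
cv2.imwrite("pics/t3c.png",cv2.resize(cv2.imread("pics/t3.png")[160:320,150:420],None,fx=2.9,fy=2.9))
E
```

```text
time: 7.45
tool_pos: [537.6, 12.9, 6.6]
tcp_rot: [-3.141, -0.525, 1.396]
contact_force: [0.3, 0.3, -0.5]
grip_width: 45.9
finger_force: 0.0
time 7.45 t 106.0 e 527.2 z 6.6 alpha 30.1 yerr -0.0 yz -0.0 F t 0.3 e 0.2 z -0.5 grip 46 q [-0.42  0.7   1.77  0.66  0.92 -0.72]
115 551.4465488855827 590.5354334405225 115.9157470682383 215.49024526289318
551 159.9
561 201.7
571 215.5
581 215.3
```

View pics/t3c.png

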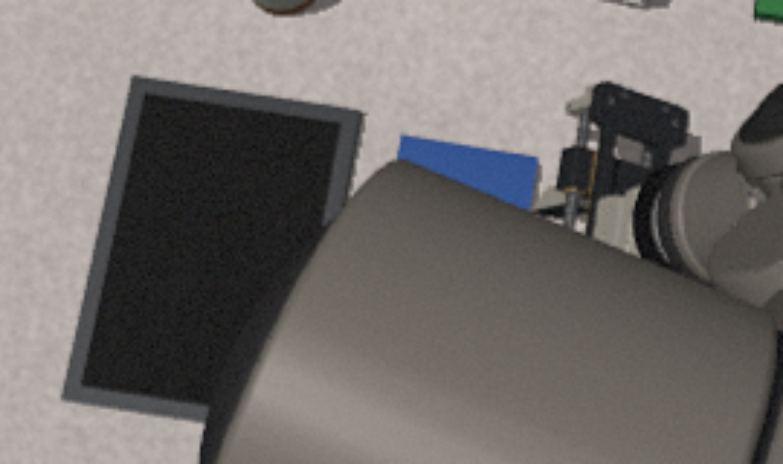

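The crop shows the dish's side (403,136)-(538,157) parallel to the tray's end edge, so it is square. It sits at e≈540, 13 mm off the fingers' centre. I'll re-centre the fingers, then push up to the edge.

```bash
python3 -m pendant '[-0.17,0,-0.1,0,0,0,0,0,0.43,0,0,0,0,0,0.17,0,0.1,0,0,0,0,0.17,0,0.1,0,0,0,0,0.17,0,0.1,0,0,0,0,0.17,0,0.1,0,0,0,0,0.17,0,0.1,0,0,0,0,0.17,0,0.1,0,0,0,0,0,0,0,0,0,0,0]'
python3 -c "from h import *;st()"
python3 -m pendant '[0.06,0,0.035,0,0,0,0,0.06,0,0.035,0,0,0,0,0,0,0,0,0,0,0]'
python3 -c "from h import *;st()"
```

```text
time: 8.4
tool_pos: [555.6, 38.6, 6.4]
tcp_rot: [-3.141, -0.525, 1.395]
contact_force: [0.2, -0.3, -0.7]
grip_width: 45.7
finger_force: 0.0
time 8.40 t 134.4 e 540.4 z 6.4 alpha 30.1 yerr -0.1 yz -0.0 F t -0.3 e 0.2 z -0.7 grip 46 q [-0.36  0.71  1.74  0.67  0.91 -0.67]
time: 8.7
tool_pos: [556.5, 41.8, 6.3]
tcp_rot: [3.142, -0.525, 1.394]
contact_force: [0.1, -0.1, -0.2]
grip_width: 45.9
finger_force: 0.0
time 8.70 t 137.8 e 540.8 z 6.3 alpha 30.1 yerr -0.1 yz 0.0 F t -0.0 e 0.1 z -0.2 grip 46 q [-0.36  0.71  1.74  0.68  0.91 -0.66]
```

```bash
python3 -m pendant '[0.06,0,0.035,0,0,0,0,0,0,0,0,0,0,0]' >/dev/null
python3 -c "from h import *;st()"
python3 -m pendant '[0.06,0,0.035,0,0,0,0,0,0,0,0,0,0,0]'>/dev/null
python3 -c "from h import *;st()"
python3 -m pendant '[0.06,0,0.035,0,0,0,0,0,0,0,0,0,0,0]'>/dev/null
python3 -c "from h import *;st()"
```

```text
time 8.90 t 139.8 e 540.8 z 6.3 alpha 30.1 yerr -0.1 yz 0.0 F t -0.8 e 0.6 z 0.7 grip 46 q [-0.35  0.71  1.74  0.68  0.91 -0.66]
time 9.10 t 141.9 e 540.9 z 6.3 alpha 30.1 yerr -0.1 yz 0.0 F t -0.4 e 1.6 z -0.2 grip 46 q [-0.35  0.71  1.74  0.68  0.91 -0.66]
time 9.30 t 142.9 e 541.5 z 6.2 alpha 30.0 yerr -0.2 yz 0.1 F t -5.9 e -0.8 z 1.1 grip 46 q [-0.35  0.71  1.74  0.68  0.9  -0.66]
```

Contact with the edge is made: about 6 N at t=142.9. Now I'll work out the tipping arc about the edge.

```bash
cat > arc.py <<'E'
import numpy as np,sys
# rows for contact corner on arc radius R about pivot; tool tilt al(theta)
def arc(ths,als,R):
    for i in range(1,len(ths)):
        def tcp(k):
            th,a=np.radians(ths[k]),np.radians(als[k]); return np.array([-R*np.cos(th)-9.5*np.cos(a),R*np.sin(th)-9.5*np.sin(a)])
        d=tcp(i)-tcp(i-1); a=np.radians(als[i-1]); c,s=np.cos(a),np.sin(a)
        print(ths[i],round((d[0]*c+d[1]*s)/30,2),round((d[0]*s-d[1]*c)/30,2),"wy",round((als[i]-als[i-1])/4,2))
E
python3 -c "
from arc import *
arc(list(range(0,61,4)),[30]*16,98.5)
arc([60,64,68,72,76,80,84,88,92,96,100,104],[30,26,22,18,14,10,6,2,-2,-6,-10,-14],98.5)"
```

```text
4 0.12 -0.19 wy 0.0
8 0.13 -0.19 wy 0.0
12 0.15 -0.18 wy 0.0
16 0.16 -0.16 wy 0.0
20 0.17 -0.15 wy 0.0
24 0.18 -0.14 wy 0.0
28 0.19 -0.13 wy 0.0
32 0.2 -0.11 wy 0.0
36 0.21 -0.1 wy 0.0
40 0.21 -0.09 wy 0.0
44 0.22 -0.07 wy 0.0
48 0.22 -0.06 wy 0.0
52 0.23 -0.04 wy 0.0
56 0.23 -0.02 wy 0.0
60 0.23 -0.01 wy 0.0
64 0.23 -0.01 wy -1.0
68 0.23 -0.01 wy -1.0
72 0.23 -0.01 wy -1.0
76 0.23 -0.01 wy -1.0
80 0.23 -0.01 wy -1.0
84 0.23 -0.01 wy -1.0
88 0.23 -0.01 wy -1.0
92 0.23 -0.01 wy -1.0
96 0.23 -0.01 wy -1.0
100 0.23 -0.01 wy -1.0
104 0.23 -0.01 wy -1.0
```

```bash
python3 -m pendant '[0.02,0,0.01,0,0,0,0,0.12,0,-0.19,0,0,0,0,0.13,0,-0.19,0,0,0,0]' >/dev/null
python3 -c "from h import *;st()"
python3 -m pendant '[0.15,0,-0.18,0,0,0,0,0.16,0,-0.16,0,0,0,0,0.17,0,-0.15,0,0,0,0]'>/dev/null
python3 -c "
from h import *;st()
im=save('scene','s4');cv2.imwrite('pics/s4c.png',cv2.resize(im[120:420,180:500,::-1],None,fx=1.9,fy=1.9))"
```

```text
time 9.60 t 144.0 e 541.4 z 19.8 alpha 30.0 yerr -0.2 yz 0.1 F t -6.1 e 0.7 z -0.0 grip 46 q [-0.34  0.69  1.74  0.67  0.92 -0.63]
time 9.90 t 149.4 e 541.4 z 40.2 alpha 30.0 yerr -0.2 yz 0.1 F t -5.7 e 0.1 z 2.8 grip 46 q [-0.33  0.66  1.73  0.65  0.95 -0.59]
```

View pics/s4c.png

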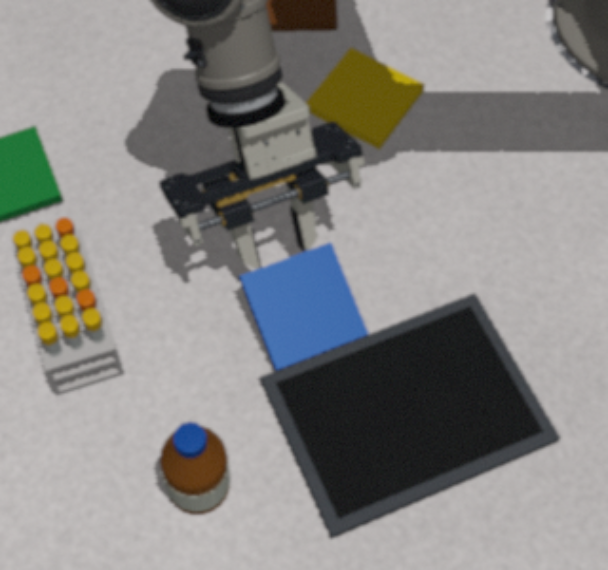

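The crop shows the dish tilted up about 20°, its front edge pivoting on the tray edge (275,368)-(365,330) with both fingers behind it. I'll continue the arc.

```bash
python3 -m pendant '[0.18,0,-0.14,0,0,0,0,0.19,0,-0.13,0,0,0,0,0.2,0,-0.11,0,0,0,0]' >/dev/null
python3 -c "from h import *;st()"
python3 -m pendant '[0.21,0,-0.1,0,0,0,0,0.21,0,-0.09,0,0,0,0,0.22,0,-0.07,0,0,0,0]'>/dev/null
python3 -c "from h import *;st()"
```

```text
time 10.25 t 158.6 e 541.5 z 58.9 alpha 30.0 yerr -0.2 yz 0.1 F t -6.6 e -1.4 z 3.4 grip 46 q [-0.32  0.63  1.72  0.64  0.98 -0.55]
time 10.55 t 171.6 e 541.5 z 75.5 alpha 30.0 yerr -0.2 yz 0.1 F t -5.6 e -0.9 z 5.8 grip 46 q [-0.29  0.6   1.71  0.63  1.   -0.51]
```

```bash
python3 -m pendant '[0.22,0,-0.06,0,0,0,0,0.23,0,-0.04,0,0,0,0,0.23,0,-0.02,0,0,0,0,0.23,0,-0.01,0,0,0,0]' >/dev/null
python3 -c "from h import *;st()"
python3 -m pendant '[0.23,0,-0.01,0,-1,0,0,0.23,0,-0.01,0,-1,0,0,0.23,0,-0.01,0,-1,0,0]'>/dev/null
python3 -c "
from h import *;st()
im=save('scene','s5');cv2.imwrite('pics/s5c.png',cv2.resize(im[120:420,180:500,::-1],None,fx=1.9,fy=1.9))"
```

```text
time 10.95 t 193.7 e 541.5 z 93.0 alpha 30.1 yerr -0.2 yz 0.1 F t -4.5 e -1.4 z 7.3 grip 46 q [-0.25  0.57  1.69  0.63  1.01 -0.45]
time 11.25 t 211.9 e 541.6 z 103.3 alpha 17.9 yerr -0.2 yz 0.1 F t -2.7 e -2.2 z 7.1 grip 46 q [-0.11  0.54  1.63  0.38  0.98 -0.14]
```

View pics/s5c.png

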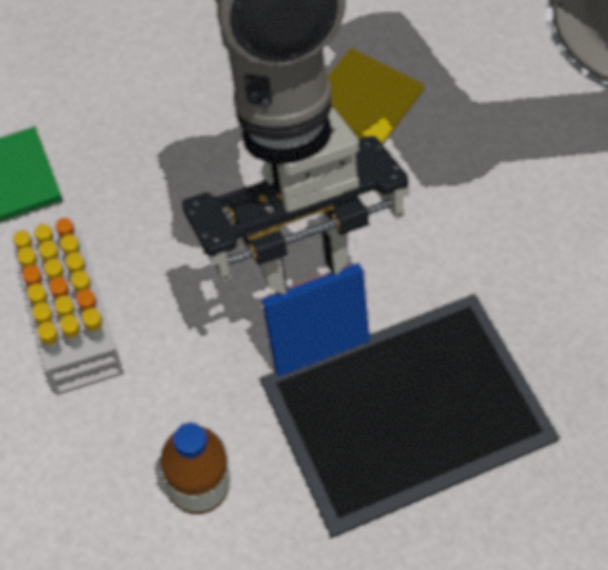

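The dish stands at about 72° at (265-370, 270-370), square on the edge. I'll bring it to upright, then roll it past on its lid edge.

```bash
python3 -m pendant '[0.23,0,-0.01,0,-1,0,0,0.23,0,-0.01,0,-1,0,0,0.23,0,-0.01,0,-1,0,0,0.23,0,-0.01,0,-1,0,0]' >/dev/null
python3 -c "from h import *;st()"
python3 -m pendant '[0.23,0,-0.02,0,-1,0,0,0.23,0,-0.035,0,-1,0,0,0.23,0,-0.035,0,-1,0,0]'>/dev/null
python3 -c "
from h import *;st()
im=save('scene','s6');cv2.imwrite('pics/s6c.png',cv2.resize(im[120:420,180:500,::-1],None,fx=1.9,fy=1.9))"
```

```text
time 11.70 t 239.3 e 541.4 z 110.7 alpha 2.0 yerr -0.2 yz 0.1 F t -1.3 e -3.1 z 8.2 grip 46 q [0.09 0.56 1.5  0.04 1.06 0.25]
time 12.00 t 260.4 e 541.4 z 112.6 alpha -10.0 yerr -0.1 yz 0.1 F t 0.2 e -2.8 z 6.4 grip 46 q [ 0.23  0.63  1.38 -0.17  1.2   0.48]
```

View pics/s6c.png

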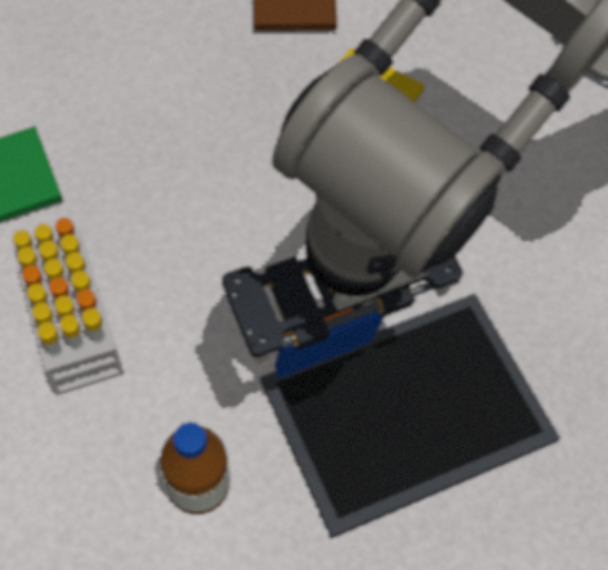

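It is at about 100° and leaning over the tray, blue side down at (330,345). I'll carry on a little, then lift away.

```bash
python3 -m pendant '[0.23,0,-0.035,0,-1,0,0,0.23,0,-0.035,0,-1,0,0,0.23,0,-0.035,0,-1,0,0]' >/dev/null
python3 -c "from h import *;st()"
python3 -m pendant '[0.23,0,-0.035,0,-1,0,0,0.23,0,-0.035,0,-1,0,0,-0.1,0,-0.5,0,0,0,0,-0.3,0,-1,0,0,0,0,-0.3,0,-1,0,0,0,0,-0.3,0,-1,0,0,0,0]'
python3 -c "
from h import *;st()
im=save('scene','s7');cv2.imwrite('pics/s7c.png',cv2.resize(im[120:420,180:500,::-1],None,fx=1.9,fy=1.9))"
```

```text
time 12.35 t 281.4 e 541.3 z 110.4 alpha -22.0 yerr -0.1 yz 0.1 F t 1.7 e -1.5 z 5.9 grip 46 q [ 0.35  0.73  1.25 -0.34  1.37  0.63]
time: 12.95
tool_pos: [588.1, 221.9, 211.6]
tcp_rot: [-3.14, 0.523, 1.395]
contact_force: [0.4, -0.2, -0.2]
grip_width: 46.1
finger_force: 0.0
time 12.95 t 320.6 e 540.6 z 211.6 alpha -29.9 yerr -0.1 yz -0.1 F t -0.1 e 0.4 z -0.2 grip 46 q [ 0.44  0.76  0.95 -0.42  1.73  0.62]
```

View pics/s7c.png

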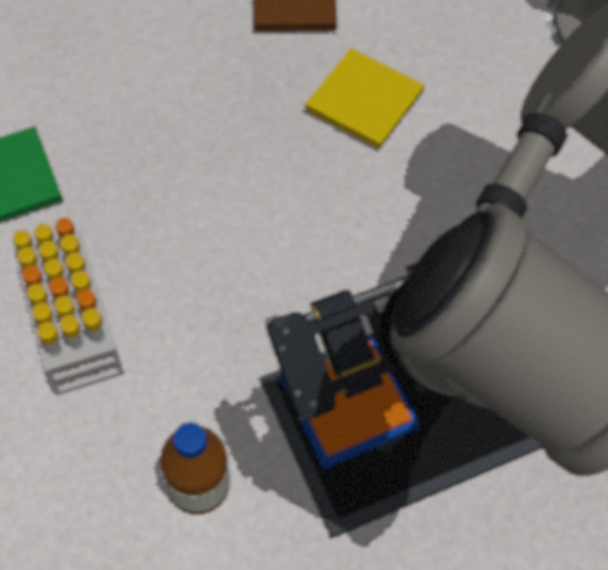

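The dish has flipped: orange base up on the tray at (360,415). I'll clear the arm and check that it is wholly on.

```bash
python3 -m pendant '[-0.8,0,0,0,0,0,0,-0.8,0,0,0,0,0,0,-0.8,0,0,0,0,0,0,-0.8,0,0,0,0,0,0,-0.8,0,0,0,0,0,0,-0.8,0,0,0,0,0,0,-0.8,0,0,0,0,0,0,-0.8,0,0,0,0,0,0,-0.8,0,0,0,0,0,0,-0.8,0,0,0,0,0,0,0,0,0,0,0,0,0]' >/dev/null
python3 -c "
from h import *;st()
im=save('scene','s8');cv2.imwrite('pics/s8c.png',cv2.resize(im[240:420,230:490,::-1],None,fx=3,fy=3))
b=im.astype(int); m=(((b[...,0]>b[...,2]+70)&(b[...,0]>100))).astype(np.uint8); m[:270]=0;m[:,:310]=0
c=max(cv2.findContours(m,0,1)[0],key=cv2.contourArea)[:,0]
w=np.array([world('scene',p,31) for p in c]);t,e=w@T,w@E_
print('orange t',t.min(),t.max(),'e',e.min(),e.max())"
```

```text
time 14.10 t 110.0 e 540.9 z 332.8 alpha -29.9 yerr -0.3 yz 0.2 F t 0.6 e -0.1 z -0.0 grip 46 q [ 0.16  0.46  1.17 -0.49  1.68  0.33]
orange t 269.5637013652802 358.7686407567565 e 494.09130935495426 582.2394405522484
```

View pics/s8c.png

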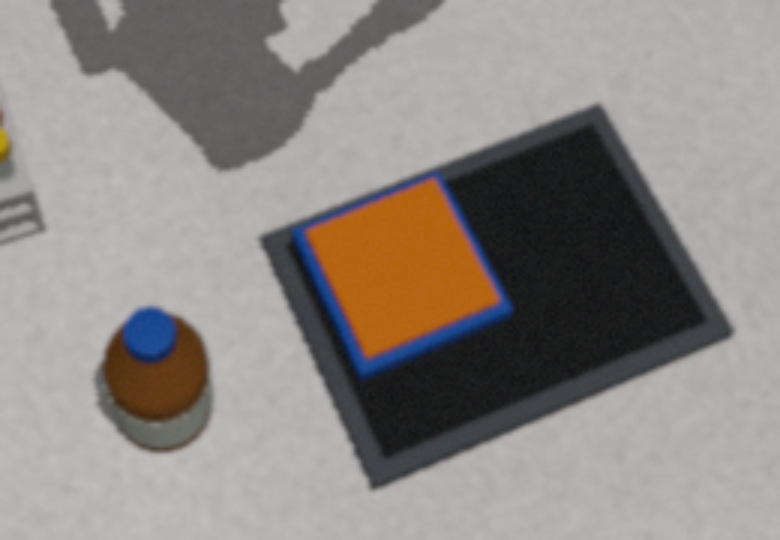

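The dish lies flat with its orange base up, at (405,270). The lid is inside the tray outline by about 10 mm or more on every side. I'll hand in the job.

```bash
python3 -c "from plant import *;print(close_job())"
```

```text
the job is handed in; nothing more can be done
None
```

The blue-lidded dish was pushed to the tray edge and tipped over without being gripped; it lies flat on the tray, orange base up and wholly on it, nothing else was touched, and the job was handed in at about 14 s.

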